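Lock the sample chamber by feeling for the notch

ROBOT

A 7-joint arm with a two-finger parallel gripper is mounted at the origin on a cart in front of the work surface, level with it; the furniture and walls round the work are solid. World frame = base frame: x ahead of the robot, y to its left, z up, the work surface at z = 0. Lengths are in mm, angles in rad, forces in N, time in s.
With the tool pointing down it reaches from about 400 to 875 mm from the base axis. Payload 6.5 kg.
Tool frame: the origin (TCP) lies on the centre line of the jaws, within the pads' length; the fingertips stand ctrl.tip_extent ahead of it and the grasp point (between the pads) lies 11 mm behind it (ctrl.tip_extent is the distance from the TCP to the fingertips, in mm); z points along the fingers, y is the line along which they close (so a half turn about z gives the same grasp; the last joint's range is limited). The gripper opens to 88 mm and grips with 3 to 60 N. Pads are 18 mm wide; open, the fingers measure 123 mm over their backs; the gripper's body (75 mm by 187 mm) begins 45 mm behind the grasp point.
Start: joints at [1.124, 0.536, -0.004, 1.538, 0.003, 1.067, -0.071], TCP at [241.577, -603.433, 246.716] pointing down, gripper open.
Joint ranges: [-2.7, 2.7], [-0.37, 2.16], [-1.27, 1.26], [0.24, 2.4], [-1.31, 4.45], [0.19, 1.91], [-2.76, 2.76]. Speed limits (rad/s): [2.39, 2.39, 3.14, 3.14, 3.14, 3.14, 3.14].

INTERFACE

Orientations are given as a unit quaternion [w, x, y, z].
In Python, from station import ctrl gives the robot as it stands. The module is installed in compiled form; this text tells all that it offers.
- The arm moves only by the tool send_rows, never from a script. Its argument "motion" is text: rows parted by semicolons, each of 7 numbers parted by spaces: the shift along the tool's x, y, z each as a share of 200 mm, from -1 to 1, then the turn, a rotation vector about the tool's x, y, z each as a share of 45 degrees, from -1 to 1, then the closure in counts, from 0 (fully open) to 255 (shut). A call has exactly 8 rows; each row shifts and turns the commanded pose from where the row before left it, along the tool's axes as they then stand; what a row does not reach is not made up. A row lasts 1/8 s, in which the tool goes at most 62.5 mm and 10.7 degrees, less where a joint would pass 70% of its speed; a pose out of reach is approached as far as the arm can. A call with a number of a shift or a turn outside -1 to 1 is refused whole. A call with a gripper value outside its range is refused whole. The fingers move at their own pace and stop on an object; "grip_force" is the grip in N (left out, the last holds). Time passes only in rows, so rows that do not move let the fingers close, or fill a call up. It gives the time, the measured TCP pose, the force, the opening and the grip force at its end, in the units of the state.
- ctrl.get_state(): the state, without advancing time (a new reading comes with each control period).
- ctrl.get_image(name): name is "scene" or "top" or "wrist"; returns a dict with "image" (384x512x3 uint8, blue, green, red), "fx", "fy", "cx", "cy" (pixels), "k1" (the pictures are not rectified: a ray, as slopes to the right and down, at radius r is drawn at 1 + k1 r^2 times it, then the intrinsics apply), "cam_to_world" (4x4, takes a point from camera to world coordinates); the wrist camera has in their place "tool_from_camera" (4x4, takes a point from camera to tool coordinates, whose origin is the TCP and whose axes are the flange's). Camera axes: x right, y down, z forward; pixel columns grow to the right and rows downward; lengths in mm; the calibration is good to about 2 mm. A picture is of the moment at which its call begins: read the wrist's pose just before it. There is no depth.
- ctrl.finish_job(): hands the job in; it is judged then, once.
Trained networks look in the newest picture that a camera, given by its name, has taken for a name from the list of things; names that differ only in an ending like _2 or _b are one class to them, and where a whole thing is asked for, a point or a joint stands for the part that bears it (a point fixed in the world has none). Each returns a list of dicts, best first, with "confidence" (0 to 1); they miss things now and then, are a little off and sometimes report something else, mostly with a low value. They report only what shows in the picture. A call takes as long as a camera call. They do not tell look-alikes from the thing itself.
- ctrl.trace(label, camera): "pixels" (384x512 bool, what is visible of it) and "extent" ([left, top, width, height] in pixels, round what is visible of it).
- ctrl.mark_of(label, camera): "point" ([column, row] in pixels: a listed point, or the origin of a listed thing).
The state is a dict: "time_s": time; "joint_positions": joint angles; "joint_vel": joint speeds; "tau": joint torques, N m; "ee_pos": TCP position; "tool_rot": TCP orientation; "wrist_force": force on the tool from outside, world axes, zero at the start; "ft_torque": the same for the moment, N m; "finger_gap": opening from 0.0 (shut) to 1.0 (fully open); "gripper_force": force on a finger pad.
Only numpy, scipy, OpenCV 4.12 (cv2) and the standard library are available. Lean on these libraries where they do the work, as an engineer would, in place of code of your own. Each camera call takes 0.05 s, during which the arm holds its last target. There are 200 camera calls.

TASK

Lock the sample chamber: slowly turn the bar knob on its lid clockwise (seen from above) until you feel the drag dip at the hidden notch, push the knob fully down there, turn it back about 30 degrees while it is held down, and let go so that it stays down. Never lean hard on the knob where it is not over the notch, and leave the three pieces of glassware beside the chamber where they stand.

Things in the scene. Friction and masses are not known exactly. Their poses are not given: they have to be found in the camera images.
- chamber: Fixed square metal box, 112 x 112 mm, 52 mm high to the top of its aluminium lid, with a dark round plate (r 34 mm, to z 56 mm) and a small bright collar (r 14 mm, to z 60 mm) under the knob. It cannot move. Origin: centre of its underside; z up; the knob's axis is the vertical line through the origin.
- knob_grip (a point): Centre of the black bar knob on the lid: bar 46 mm long (its x axis), 16 mm thick (y), 26 mm high (z up). At the start the centre is 95 mm above the bench, the bar's underside 82 mm. The knob turns about the vertical through this point and can be pushed 15 mm down at the notch. Clockwise from above means its yaw decreases.
- lock_axis (a point): Fixed point on the knob's axis, 60 mm above the bench. The hidden notch lies 0.35 to 1.35 rad clockwise of the knob's start. Turning drag is an even 0.25 N m (about half of it remains when you pause); over the 0.1 rad before the groove's middle it dips below zero (the knob pulls onward), over the 0.1 rad after it rises to about 0.6, then is even again. The knob stops 0.6 rad or more past the notch.
- lock_press (a joint): How far the knob is pushed down (m): 0 up, 0.015 fully down, about 0.013 locked and let go. Light spring, 3 N at the top, 6 N at the bottom. Off the notch it goes only 2 mm to a hard rim, to be loaded by 25 N at most. Within 0.1 rad of the groove's middle it goes fully down. Held down and turned back (counter-clockwise) by 0.5 rad or more it is caught under the rim and stays.
- weighing_bottle: Small stoppered glass bottle, diameter 35 mm, 65 mm high, standing loose beside the chamber; leave it. Origin: centre of its underside.
- beaker_250: Glass beaker, diameter 71 mm, 92 mm high, standing loose behind the chamber; leave it. Origin: centre of its underside.
- petri_dish: Flat glass dish, diameter 65 mm, 15 mm high, lying loose beside the chamber; leave it. Origin: centre of its underside.
There are look-alikes about, which are no part of the job. There is more than one size of the chamber; the one meant has the size given above.

How it is judged:
By the outcome, as a careful person would: the job done as asked, in the order asked, and still so for the second after the job is handed in, with the robot touching nothing.
It also fails if it takes over 64 s, if anything falls off the work surface, if the arm or the gripper's body presses on something with over 40 N, if the wrist force passes 120 N, or if a joint passes its speed limit or range.

## Working session

There is one attempt and no reset: what is moved stays moved. The work goes in short steps, Python scripts to look and compute and a tool call to move; the robot and the scene stay as the last step left them, time stands still between calls to the robot, and variables do not carry over. Pictures are saved under pics/ and viewed, at most 10 in all, crops included, and the job is handed in when it is done.

Besides the shell and the picture viewer there is one more tool, called after "Call:" by a JSON object that holds its "fn" and its "kwargs". send_rows: Moves the arm, as the interface text tells. Shift numbers are shares of 200 mm and turn numbers shares of 45 degrees, none past 1 either way. Its arguments: {"type":"object","properties":{"motion":{"type":"string"},"grip_force":{"type":"number"}},"required":["motion"]}

```bash
mkdir -p pics; ls; cat > h.py <<'E'
import numpy as np, cv2
from scipy.spatial.transform import Rotation as R
from station import ctrl
def rq(q): return R.from_quat([q[1],q[2],q[3],q[0]])
def c2w(im,s=None):
    if 'cam_to_world' in im: return np.array(im['cam_to_world'])
    T=np.eye(4);T[:3,:3]=rq(s['tool_rot']).as_matrix();T[:3,3]=s['ee_pos'];return T@np.array(im['tool_from_camera'])
def ray(im,p,s=None):
    d=cv2.undistortPoints(np.array([[p]],float),np.array([[im['fx'],0,im['cx']],[0,im['fy'],im['cy']],[0,0,1.]]),np.array([im['k1'],0,0,0.]))[0,0]
    T=c2w(im,s); return T[:3,3],T[:3,:3]@np.array([d[0],d[1],1])
def atz(im,p,z,s=None):
    o,d=ray(im,p,s); return o+d*(z-o[2])/d[2]
E
python3 - <<'E'
from h import *
s=ctrl.get_state();print(s, ctrl.tip_extent)
for c in ['scene','top']:
    im=ctrl.get_image(c);cv2.imwrite(f'pics/{c}0.png',im['image'])
    for l,z in [('chamber',0),('knob_grip',95),('weighing_bottle',0),('beaker_250',0),('petri_dish',0)]:
        for m in ctrl.mark_of(l,c)[:4]: print(c,l,round(m['confidence'],2),np.round(m['point']),np.round(atz(im,m['point'],z)))
E
```

```text
pics
{'time_s': 0.0, 'joint_positions': array([ 1.12379864,  0.53717861, -0.00441674,  1.53885158,  0.00257546,
        1.06729067, -0.07123802]), 'joint_vel': array([-8.89648239e-04,  1.16101437e-03, -1.19896843e-04, -3.72036658e-04,
        3.53199516e-04, -8.37925290e-06,  2.11870161e-05]), 'tau': array([-1.31892657e-04, -5.70976996e+01,  9.89896283e-01, -2.51600862e+01,
       -5.63760032e-02,  1.78005814e-02,  1.94604477e-04]), 'ee_pos': array([ 241.33864454, -602.89679888,  245.83960064]), 'tool_rot': array([-8.32770806e-04,  9.81928165e-01,  1.89252049e-01, -2.19676531e-04]), 'wrist_force': array([-0.01106867,  0.86677531, -0.41720279]), 'ft_torque': array([ 0.01768681,  0.01055768, -0.00936515]), 'gripper_force': 0.0, 'finger_gap': 0.997649044480734} 8.0
scene chamber 0.98 [280. 216.] [578. -26.   0.]
scene chamber 0.65 [180. 309.] [418. 286.   0.]
scene chamber 0.6 [300. 268.] [406.  24.   0.]
scene knob_grip 0.92 [172. 260.] [453. 278.  95.]
scene knob_grip 0.69 [282. 188.] [564. -19.  95.]
scene knob_grip 0.69 [301. 242.] [389.  40.  95.]
scene weighing_bottle 0.62 [327. 202.] [ 573. -165.    0.]
scene beaker_250 0.64 [292. 182.] [ 695. -132.    0.]
top chamber 0.98 [275. 269.] [406.  22.   0.]
top chamber 0.96 [294. 202.] [570. -27.   0.]
top chamber 0.64 [166. 268.] [410. 288.   0.]
top knob_grip 0.69 [297. 193.] [578. -28.  95.]
top knob_grip 0.68 [149. 270.] [407. 300.  95.]
top knob_grip 0.54 [273. 270.] [407.  27.  95.]
top weighing_bottle 0.71 [347. 204.] [ 565. -157.    0.]
top beaker_250 0.93 [339. 149.] [ 705. -142.    0.]
top petri_dish 0.88 [232. 218.] [532. 127.   0.]
```

```bash
python3 - <<'E'
from h import *
a=cv2.imread('pics/top0.png')[120:320,120:380];b=cv2.imread('pics/scene0.png')[130:350,120:380]
cv2.imwrite('pics/a.png',cv2.resize(a,None,fx=3,fy=3,interpolation=2));cv2.imwrite('pics/b.png',cv2.resize(b,None,fx=2.7,fy=2.7,interpolation=2))
E
```

```text
(no output)
```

View pics/a.png

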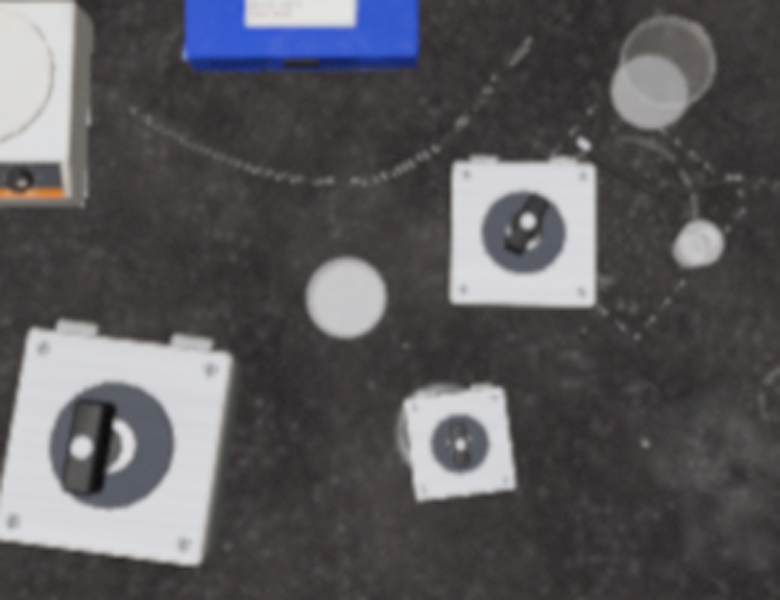

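View pics/b.png

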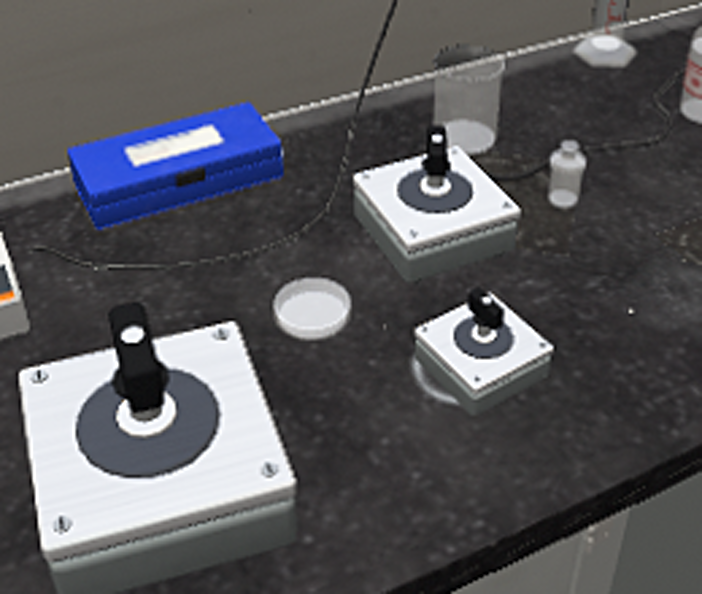

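The target is the middle chamber: its lid is about 49 px wide in the top view, or about 113 mm, centred near (575,-27). The big one at left-front and the small one at front are look-alikes. The glassware stands at (532,127), (565,-160) and (700,-137). Next I move above the chamber.

Call:
{"fn": "send_rows", "kwargs": {"motion": "0.164 -0.128 0 0 0 0 0;0.164 -0.128 0 0 0 0 0;0.164 -0.128 0 0 0 0 0;0.164 -0.128 0 0 0 0 0;0.164 -0.128 0 0 0 0 0;0.164 -0.128 0 0 0 0 0;0.164 -0.128 0 0 0 0 0;0.164 -0.128 0 0 0 0 0"}}

```text
time_s: 1.6
ee_pos: [409.7, -314.6, 247.0]
tool_rot: [0.0, 0.982, 0.189, 0.0]
wrist_force: [0.7, -0.4, 0.5]
finger_gap: 1.0
gripper_force: 0.0
```

Call:
{"fn": "send_rows", "kwargs": {"motion": "0.164 -0.128 0 0 0 0 0;0.164 -0.128 0 0 0 0 0;0.164 -0.128 0 0 0 0 0;0.164 -0.128 0 0 0 0 0;0.164 -0.128 0 0 0 0 0;0.164 -0.128 0 0 0 0 0;0.164 -0.128 0 0 0 0 0;0.164 -0.128 0 0 0 0 0"}}

```text
time_s: 2.6
ee_pos: [577.2, -27.0, 246.9]
tool_rot: [0.0, 0.982, 0.189, 0.0]
wrist_force: [0.6, 0.2, -0.5]
finger_gap: 1.001
gripper_force: 0.0
```

Call:
{"fn": "send_rows", "kwargs": {"motion": "0 0 0 0 0 -0.222 0;0 0 0 0 0 -0.222 0;0 0 0 0 0 -0.222 0;0 0 0 0 0 -0.222 0;0 0 0 0 0 -0.222 0;0 0 0 0 0 -0.222 0;0 0 0 0 0 -0.222 0;0 0 0 0 0 -0.222 0"}}

```text
time_s: 3.6
ee_pos: [576.6, -28.3, 246.8]
tool_rot: [0.0, 0.629, 0.777, -0.0]
wrist_force: [-0.2, 0.4, -0.5]
finger_gap: 0.998
gripper_force: 0.0
```

Call:
{"fn": "send_rows", "kwargs": {"motion": "0 0 0 0 0 -0.222 0;0 0 0 0 0 -0.222 0;0 0 0 0 0 -0.222 0;0 0 0 0 0 -0.222 0;0 0 0 0 0 -0.222 0;0 0 0 0 0 0 0;0 0 0 0 0 0 0;0 0 0 0 0 0 0"}}

```text
time_s: 4.6
ee_pos: [576.6, -28.1, 246.8]
tool_rot: [0.0, 0.245, 0.969, -0.0]
wrist_force: [0.2, -0.2, -0.2]
finger_gap: 1.001
gripper_force: 0.0
```

```bash
python3 - <<'E'
from h import *
s=ctrl.get_state();print(s['ee_pos'],rq(s['tool_rot']).as_matrix().round(4),s['joint_positions'],s['wrist_force'],s['ft_torque'])
im=ctrl.get_image('wrist');cv2.imwrite('pics/w.png',im['image'])
print(im['tool_from_camera'],im['fx'])
for l,z in [('chamber',0),('knob_grip',95)]:
    for m in ctrl.mark_of(l,'wrist')[:4]: print(l,round(m['confidence'],2),np.round(m['point']),np.round(atz(im,m['point'],z,s),1))
for m in ctrl.trace('knob_grip','wrist')[:2]:
    px=np.argwhere(m['pixels'])[:,::-1]; print(m['confidence'],m['extent'],len(px),cv2.minAreaRect(px.astype(np.float32)))
E
```

```text
[576.55107679 -28.1124005  246.76259699] [[-8.795e-01  4.758e-01  1.000e-04]
 [ 4.758e-01  8.795e-01 -2.000e-04]
 [-2.000e-04 -2.000e-04 -1.000e+00]] [ 0.50508399  0.51425012 -0.72796312  1.70479184  0.38264628  1.06987465
  0.72911356] [ 0.18630658 -0.23348428 -0.22679538] [-0.01910455 -0.13201651 -0.01469705]
[[-1.43880517e-05 -9.57109994e-01 -2.89724800e-01  7.51012022e+01]
 [ 9.99999514e-01  2.71818522e-04 -9.47617424e-04 -3.95808509e-01]
 [ 9.85726674e-04 -2.89724673e-01  9.57109525e-01 -1.39314631e+02]
 [ 0.00000000e+00  0.00000000e+00  0.00000000e+00  1.00000000e+00]] 341.22820467722227
chamber 0.57 [252. 156.] [574.4 -28.1   0. ]
knob_grip 0.82 [259. 171.] [573.4 -20.8  95. ]
0.6 [242.3, 147.5, 28.0, 54.3] 1215 ((255.0, 174.5), (55.0, 28.0), 90.0)
```

View pics/w.png

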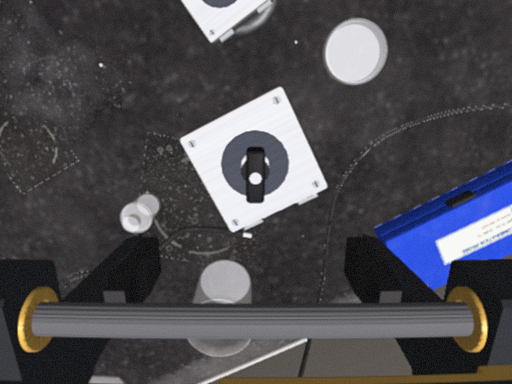

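The wrist view shows the chamber with its dark plate centred near (255,163) and the bar upright from (255,148) to (255,202), so it is nearly along tool x. I'll refine the axis from the plate, the lid and the bar.

```bash
python3 - <<'E'
from h import *
s=ctrl.get_state();im=ctrl.get_image('wrist');I=im['image'];g=cv2.cvtColor(I,6)
def cen(m): 
    c=max(cv2.findContours(m,0,1)[0],key=lambda c:cv2.contourArea(c) if cv2.pointPolygonTest(c,(255,163),False)>=0 else 0);return c
roi=np.zeros_like(g);roi[80:240,170:335]=255
lid=cen(((g>150)&(roi>0)).astype(np.uint8))
W=np.array([atz(im,p[0],52,s)[:2] for p in lid],np.float32);print('lid',cv2.minAreaRect(W))
m=np.zeros_like(g);cv2.drawContours(m,[lid],-1,255,-1)
pl=cen(((g<150)&(m>0)).astype(np.uint8))
W=np.array([atz(im,p[0],56,s)[:2] for p in pl],np.float32);print('plate',cv2.minEnclosingCircle(W),cv2.fitEllipse(W))
k=((g<45)&(m>0)).astype(np.uint8);k=cv2.morphologyEx(k,3,np.ones((7,7),np.uint8))
c=cen(k);print(cv2.minAreaRect(c),cv2.boundingRect(c))
for z in(108,):
    W=np.array([atz(im,p[0],z,s)[:2] for p in c],np.float32);print('bar',cv2.minAreaRect(W))
E
```

```text
lid ((575.4144287109375, -24.64917755126953), (111.91867065429688, 115.26436614990234), 88.29963684082031)
plate ((576.7615966796875, -25.951011657714844), 36.54888916015625) ((574.8862915039062, -25.24733543395996), (64.3056640625, 69.8945083618164), 61.514129638671875)
((255.0, 174.0), (54.0, 20.0), 90.0) (245, 147, 21, 55)
bar ((571.7021484375, -23.436359405517578), (16.743593215942383, 46.62741470336914), 61.320655822753906)
```

Call:
{"fn": "send_rows", "kwargs": {"motion": "0.004 0.002 0.08 0 0 0 0;0.004 0.002 0.08 0 0 0 0;0.004 0.002 0.08 0 0 0 0;0.004 0.002 0.08 0 0 0 0;0.004 0.001 0.08 0 0 0 0;0 0 0.08 0 0 0 0;0 0 0 0 0 0 0;0 0 0 0 0 0 0"}}

```text
time_s: 5.85
ee_pos: [574.2, -24.5, 151.0]
tool_rot: [0.0, 0.245, 0.97, 0.0]
wrist_force: [-0.3, 0.2, -0.0]
finger_gap: 1.002
gripper_force: 0.0
```

```bash
python3 - <<'E'
from h import *
s=ctrl.get_state();im=ctrl.get_image('wrist');I=im['image'];g=cv2.cvtColor(I,6);cv2.imwrite('pics/w2.png',I)
M=rq(s['tool_rot']).as_matrix();print(s['ee_pos'],M[:,0].round(4))
for m in ctrl.mark_of('knob_grip','wrist')[:2]:
    print(m, (M.T@(atz(im,m['point'],95,s)-s['ee_pos'])).round(1))
for m in ctrl.trace('knob_grip','wrist')[:1]:
    px=np.argwhere(m['pixels'])[:,::-1]
    e=m['extent'];print(m['confidence'],e)
    W=np.array([M.T@(atz(im,p,108,s)-s['ee_pos']) for p in px.astype(float)])
    print('tool-frame extents z108',W.min(0).round(1),W.max(0).round(1),cv2.minAreaRect(W[:,:2].astype(np.float32)))
E
```

```text
[574.22993586 -24.51823367 151.02303709] [-8.804e-01  4.742e-01 -5.000e-04]
0.76 [235.2, 174.2, 38.9, 86.4]
tool-frame extents z108 [-22.1 -10.9  43. ] [28.2 10.7 43. ] ((3.0041332244873047, -0.19172286987304688), (50.43907928466797, 21.49567222595215), 0.8964887857437134)
```

View pics/w2.png

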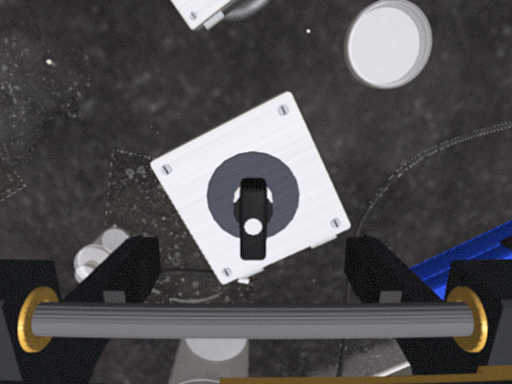

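```bash
python3 - <<'E'
from h import *
s=ctrl.get_state();im=ctrl.get_image('wrist');I=im['image'];g=cv2.cvtColor(I,6).astype(float)
M=rq(s['tool_rot']).as_matrix()
print('col profile',g[170:270,247:250].mean(1).round().astype(int).tolist())
print('row245',g[245:250,230:280].mean(0).round().astype(int).tolist())
print('row190',g[186:190,230:280].mean(0).round().astype(int).tolist())
for p in[(253,260),(253,178),(240,250),(267,250)]: print(p,[(M.T@(atz(im,p,z,s)-s['ee_pos']))[:2].round(1) for z in(108,82)])
E
```

```text
col profile [89, 89, 86, 87, 88, 88, 78, 47, 16, 14, 16, 19, 10, 16, 13, 15, 22, 27, 30, 30, 36, 38, 43, 49, 46, 43, 47, 44, 46, 49, 46, 43, 48, 46, 43, 48, 45, 47, 43, 49, 44, 40, 46, 47, 45, 46, 40, 42, 84, 158, 214, 237, 239, 239, 240, 240, 239, 240, 240, 242, 242, 231, 189, 112, 52, 37, 38, 44, 43, 46, 37, 43, 43, 41, 43, 45, 41, 38, 40, 40, 40, 44, 42, 38, 40, 41, 34, 31, 52, 129, 220, 243, 243, 241, 240, 238, 239, 238, 237, 235]
row245 [238, 238, 238, 237, 238, 238, 239, 241, 243, 211, 100, 19, 30, 35, 39, 38, 39, 40, 40, 42, 40, 42, 38, 39, 43, 41, 39, 41, 38, 40, 40, 38, 35, 29, 22, 85, 185, 240, 241, 238, 238, 237, 238, 238, 239, 239, 239, 239, 240, 239]
row190 [90, 88, 88, 87, 86, 87, 103, 143, 184, 170, 89, 20, 14, 25, 24, 24, 24, 33, 22, 26, 27, 26, 23, 25, 25, 28, 24, 26, 25, 24, 25, 26, 25, 23, 19, 29, 85, 146, 160, 125, 90, 87, 88, 90, 90, 90, 88, 90, 90, 88]
(253, 260) [array([-22.3,  -0. ]), array([-36.2,   0. ])]
(253, 178) [array([28.1, -0.1]), array([21.4, -0. ])]
(240, 250) [array([-15.7,  -7.7]), array([-28.7,  -8.8])]
(267, 250) [array([-15.7,   8.2]), array([-28.7,   9.5])]
```

Call:
{"fn": "send_rows", "kwargs": {"motion": "0 0 0.06 0 0 0 0;0 0 0.06 0 0 0 0;0 0 0.06 0 0 0 0;0 0 0.06 0 0 0 0;0 0 0.04 0 0 0 0;0 0 0.02 0 0 0 0;0 0 0 0 0 0 100;0 0 0 0 0 0 150", "grip_force": 50}}

```text
time_s: 7.05
ee_pos: [574.2, -24.6, 91.1]
tool_rot: [0.0, 0.245, 0.97, 0.0]
wrist_force: [0.4, -0.4, -0.3]
finger_gap: 0.798
gripper_force: 0.0
```

Call:
{"fn": "send_rows", "kwargs": {"motion": "0 0 0 0 0 0 180;0 0 0 0 0 0 200;0 0 0 0 0 0 220;0 0 0 0 0 0 255;0 0 0 0 0 0 255;0 0 0 0 0 0 255;0 0 0 0 0 0 255;0 0 0 0 0 0 255"}}

```text
time_s: 8.05
ee_pos: [574.3, -24.2, 91.0]
tool_rot: [0.0, 0.244, 0.97, 0.0]
wrist_force: [2.2, 2.4, 2.8]
finger_gap: 0.174
gripper_force: 50.2
```

```bash
cat > st.py <<'E'
from h import *
s=ctrl.get_state();M=rq(s['tool_rot']).as_matrix()
print('t',round(s['time_s'],2),'pos',s['ee_pos'].round(2),'yaw',round(np.degrees(np.arctan2(M[1,0],M[0,0])),2),'F',s['wrist_force'].round(2),'T',s['ft_torque'].round(3),'gap',round(s['finger_gap'],3),'gf',round(s['gripper_force'],1),'q',s['joint_positions'].round(2))
E
python3 st.py
```

```text
t 8.05 pos [574.35 -24.16  90.98] yaw 151.7 F [2.16 2.4  2.75] T [ 0.46  -0.402 -0.143] gap 0.174 gf 50.2 q [ 0.41  0.71 -0.61  1.82  0.55  0.79  0.59]
```

Call:
{"fn": "send_rows", "kwargs": {"motion": "0 0 0 0 0 0.033 255;0 0 0 0 0 0.033 255;0 0 0 0 0 0.033 255;0 0 0 0 0 0.033 255;0 0 0 0 0 0.033 255;0 0 0 0 0 0.033 255;0 0 0 0 0 0.033 255;0 0 0 0 0 0.033 255"}}

```text
time_s: 9.05
ee_pos: [574.3, -24.2, 90.9]
tool_rot: [0.0, 0.344, 0.939, 0.0]
wrist_force: [4.0, 3.4, 2.7]
finger_gap: 0.178
gripper_force: 50.8
```

```bash
python3 st.py
```

```text
t 9.05 pos [574.29 -24.18  90.87] yaw 139.73 F [4.03 3.41 2.69] T [ 0.792 -0.911  0.3  ] gap 0.178 gf 50.8 q [ 0.38  0.69 -0.56  1.82  0.51  0.78  0.42]
```

Call:
{"fn": "send_rows", "kwargs": {"motion": "0 0 0 0 0 0.0125 255;0 0 0 0 0 0.0125 255;0 0 0 0 0 0.0125 255;0 0 0 0 0 0.0125 255;0 0 0 0 0 0.0125 255;0 0 0 0 0 0.0125 255;0 0 0 0 0 0.0125 255;0 0 0 0 0 0.0125 255"}}

```text
time_s: 10.05
ee_pos: [574.3, -24.2, 90.9]
tool_rot: [0.0, 0.381, 0.925, 0.0]
wrist_force: [3.0, 4.6, 1.7]
finger_gap: 0.176
gripper_force: 50.8
```

```bash
python3 st.py
```

```text
t 10.05 pos [574.31 -24.2   90.9 ] yaw 135.25 F [2.98 4.65 1.71] T [ 0.795 -0.958  0.28 ] gap 0.176 gf 50.8 q [ 0.36  0.69 -0.54  1.82  0.49  0.77  0.35]
```

Call:
{"fn": "send_rows", "kwargs": {"motion": "0 0 0 0 0 0.0125 255;0 0 0 0 0 0.0125 255;0 0 0 0 0 0.0125 255;0 0 0 0 0 0.0125 255;0 0 0 0 0 0.0125 255;0 0 0 0 0 0.0125 255;0 0 0 0 0 0.0125 255;0 0 0 0 0 0.0125 255"}}

```text
time_s: 11.05
ee_pos: [574.3, -24.1, 90.9]
tool_rot: [0.0, 0.417, 0.909, 0.001]
wrist_force: [3.6, 3.4, 2.3]
finger_gap: 0.179
gripper_force: 50.8
```

```bash
python3 st.py
```

```text
t 11.05 pos [574.33 -24.14  90.9 ] yaw 130.75 F [3.59 3.4  2.3 ] T [ 0.813 -0.875  0.292] gap 0.179 gf 50.8 q [ 0.35  0.69 -0.53  1.82  0.48  0.76  0.28]
```

Call:
{"fn": "send_rows", "kwargs": {"motion": "0 0 0 0 0 0.0125 255;0 0 0 0 0 0.0125 255;0 0 0 0 0 0.0125 255;0 0 0 0 0 0.0125 255;0 0 0 0 0 0.0125 255;0 0 0 0 0 0.0125 255;0 0 0 0 0 0.0125 255;0 0 0 0 0 0.0125 255"}}

```text
time_s: 12.05
ee_pos: [574.3, -24.2, 90.9]
tool_rot: [0.0, 0.452, 0.892, 0.001]
wrist_force: [2.7, 4.6, 2.7]
finger_gap: 0.176
gripper_force: 50.9
```

```bash
python3 st.py
```

```text
t 12.05 pos [574.27 -24.17  90.86] yaw 126.24 F [2.68 4.55 2.72] T [ 0.911 -0.864  0.292] gap 0.176 gf 50.9 q [ 0.34  0.68 -0.51  1.82  0.46  0.76  0.22]
```

Call:
{"fn": "send_rows", "kwargs": {"motion": "0 0 0 0 0 0.0125 255;0 0 0 0 0 0.0125 255;0 0 0 0 0 0.0125 255;0 0 0 0 0 0.0125 255;0 0 0 0 0 0.0125 255;0 0 0 0 0 0.0125 255;0 0 0 0 0 0.0125 255;0 0 0 0 0 0.0125 255"}}

```text
time_s: 13.05
ee_pos: [574.4, -24.2, 90.9]
tool_rot: [0.0, 0.487, 0.873, 0.001]
wrist_force: [3.9, 4.4, 2.5]
finger_gap: 0.175
gripper_force: 50.7
```

```bash
python3 st.py
```

```text
t 13.05 pos [574.36 -24.19  90.9 ] yaw 121.73 F [3.9  4.36 2.54] T [ 0.845 -0.901  0.048] gap 0.175 gf 50.7 q [ 0.33  0.68 -0.49  1.82  0.44  0.75  0.15]
```

The drag has dipped from 0.29 to 0.05. I'll continue in finer steps.

Call:
{"fn": "send_rows", "kwargs": {"motion": "0 0 0 0 0 0.005 255;0 0 0 0 0 0.005 255;0 0 0 0 0 0.005 255;0 0 0 0 0 0.005 255;0 0 0 0 0 0.005 255;0 0 0 0 0 0.005 255;0 0 0 0 0 0.005 255;0 0 0 0 0 0.005 255"}}

```text
time_s: 14.05
ee_pos: [574.4, -24.2, 90.9]
tool_rot: [0.0, 0.501, 0.866, 0.001]
wrist_force: [3.5, 4.0, 2.5]
finger_gap: 0.172
gripper_force: 50.3
```

```bash
python3 st.py
```

```text
t 14.05 pos [574.38 -24.17  90.9 ] yaw 119.92 F [3.46 4.04 2.47] T [ 0.98  -0.817  0.117] gap 0.172 gf 50.3 q [ 0.32  0.67 -0.48  1.82  0.44  0.75  0.13]
```

Call:
{"fn": "send_rows", "kwargs": {"motion": "0 0 0 0 0 0.005 255;0 0 0 0 0 0.005 255;0 0 0 0 0 0.005 255;0 0 0 0 0 0.005 255;0 0 0 0 0 0.005 255;0 0 0 0 0 0.005 255;0 0 0 0 0 0.005 255;0 0 0 0 0 0.005 255"}}

```text
time_s: 15.05
ee_pos: [574.4, -24.1, 90.9]
tool_rot: [0.0, 0.514, 0.858, 0.001]
wrist_force: [4.2, 3.5, 2.6]
finger_gap: 0.18
gripper_force: 50.3
```

```bash
python3 st.py
```

```text
t 15.05 pos [574.39 -24.14  90.93] yaw 118.16 F [4.17 3.47 2.58] T [ 0.81  -0.878  0.269] gap 0.18 gf 50.3 q [ 0.31  0.67 -0.47  1.82  0.43  0.75  0.1 ]
```

Call:
{"fn": "send_rows", "kwargs": {"motion": "0 0 0 0 0 0.005 255;0 0 0 0 0 0.005 255;0 0 0 0 0 0.005 255;0 0 0 0 0 0.005 255;0 0 0 0 0 0.005 255;0 0 0 0 0 0.005 255;0 0 0 0 0 0.005 255;0 0 0 0 0 0.005 255"}}

```text
time_s: 16.05
ee_pos: [574.3, -24.2, 90.9]
tool_rot: [0.0, 0.527, 0.85, 0.001]
wrist_force: [3.9, 3.7, 2.1]
finger_gap: 0.174
gripper_force: 50.3
```

```bash
python3 st.py
```

```text
t 16.05 pos [574.35 -24.16  90.92] yaw 116.39 F [3.87 3.72 2.08] T [ 0.899 -0.919  0.476] gap 0.174 gf 50.3 q [ 0.31  0.67 -0.47  1.82  0.42  0.75  0.08]
```

The drag is rising past the middle (0.48), so the groove's middle is at yaw ≈118.3°, which is 0.58 rad from the start. The knob is well within ±5.7° of it. I'll start with a gentle push.

Call:
{"fn": "send_rows", "kwargs": {"motion": "0 0 0.002 0 0 0 255;0 0 0.002 0 0 0 255;0 0 0.002 0 0 0 255;0 0 0.002 0 0 0 255;0 0 0.002 0 0 0 255;0 0 0.002 0 0 0 255;0 0 0.002 0 0 0 255;0 0 0.002 0 0 0 255"}}

```text
time_s: 17.05
ee_pos: [574.4, -24.2, 87.8]
tool_rot: [0.0, 0.527, 0.85, 0.001]
wrist_force: [3.3, 3.3, 2.8]
finger_gap: 0.175
gripper_force: 50.4
```

```bash
python3 st.py
```

```text
t 17.05 pos [574.39 -24.15  87.79] yaw 116.4 F [3.31 3.31 2.79] T [ 0.813 -0.845  0.485] gap 0.175 gf 50.4 q [ 0.31  0.68 -0.46  1.82  0.43  0.74  0.07]
```

Call:
{"fn": "send_rows", "kwargs": {"motion": "0 0 0.006 0 0 0 255;0 0 0.006 0 0 0 255;0 0 0.006 0 0 0 255;0 0 0.006 0 0 0 255;0 0 0.006 0 0 0 255;0 0 0.006 0 0 0 255;0 0 0.006 0 0 0 255;0 0 0.006 0 0 0 255"}}

```text
time_s: 18.05
ee_pos: [574.5, -24.2, 78.3]
tool_rot: [0.0, 0.527, 0.85, 0.001]
wrist_force: [2.4, 4.6, 4.8]
finger_gap: 0.184
gripper_force: 50.5
```

```bash
python3 st.py
```

```text
t 18.05 pos [574.49 -24.19  78.3 ] yaw 116.41 F [2.37 4.58 4.85] T [ 0.855 -0.831  0.523] gap 0.184 gf 50.5 q [ 0.3   0.69 -0.46  1.83  0.44  0.72  0.07]
```

Call:
{"fn": "send_rows", "kwargs": {"motion": "0 0 0.0015 0 0 0 255;0 0 0.0015 0 0 0 255;0 0 0.0015 0 0 0 255;0 0 0.0015 0 0 0 255;0 0 0.0015 0 0 0 255;0 0 0.0015 0 0 0 255;0 0 0.0015 0 0 0 255;0 0 0.0015 0 0 0 255"}}

```text
time_s: 19.05
ee_pos: [574.5, -24.2, 76.0]
tool_rot: [0.0, 0.527, 0.85, 0.0]
wrist_force: [1.4, 4.0, 8.9]
finger_gap: 0.178
gripper_force: 50.6
```

```bash
python3 st.py
```

```text
t 19.05 pos [574.5  -24.2   76.03] yaw 116.42 F [1.39 3.98 8.92] T [ 0.849 -0.577  0.546] gap 0.178 gf 50.6 q [ 0.3   0.69 -0.45  1.83  0.44  0.72  0.06]
```

It is at the bottom: 15 mm down, with the force rising. Now I turn back about 34° of tool angle while holding down, to allow for the overshoot past the middle and for compliance.

Call:
{"fn": "send_rows", "kwargs": {"motion": "0 0 0.001 0 0 0 255;0 0 0.001 0 0 -0.0315 255;0 0 0 0 0 -0.0315 255;0 0 0 0 0 -0.0315 255;0 0 0 0 0 -0.0315 255;0 0 0 0 0 -0.0315 255;0 0 0 0 0 -0.0315 255;0 0 0 0 0 -0.0315 255"}}

```text
time_s: 20.05
ee_pos: [574.4, -24.4, 76.0]
tool_rot: [0.0, 0.453, 0.891, 0.001]
wrist_force: [1.9, 4.9, 10.2]
finger_gap: 0.176
gripper_force: 50.8
```

```bash
python3 st.py
```

```text
t 20.05 pos [574.43 -24.35  75.99] yaw 126.12 F [ 1.89  4.9  10.18] T [ 0.848 -0.294 -1.037] gap 0.176 gf 50.8 q [ 0.33  0.7  -0.49  1.82  0.47  0.73  0.2 ]
```

Call:
{"fn": "send_rows", "kwargs": {"motion": "0 0 0 0 0 -0.0315 255;0 0 0 0 0 -0.0315 255;0 0 0 0 0 -0.0315 255;0 0 0 0 0 -0.0315 255;0 0 0 0 0 -0.0315 255;0 0 0 0 0 -0.0315 255;0 0 0 0 0 -0.0315 255;0 0 0 0 0 -0.0315 255"}}

```text
time_s: 21.05
ee_pos: [574.4, -24.3, 76.0]
tool_rot: [0.0, 0.362, 0.932, 0.0]
wrist_force: [1.5, 4.0, 10.5]
finger_gap: 0.18
gripper_force: 50.8
```

```bash
python3 st.py
```

```text
t 21.05 pos [574.44 -24.29  75.99] yaw 137.57 F [ 1.51  3.99 10.47] T [ 0.762 -0.449 -0.245] gap 0.18 gf 50.8 q [ 0.36  0.71 -0.54  1.82  0.52  0.75  0.37]
```

Call:
{"fn": "send_rows", "kwargs": {"motion": "0 0 0 0 0 -0.0315 255;0 0 0 0 0 -0.0315 255;0 0 0 0 0 -0.0315 255;0 0 0 0 0 -0.0315 255;0 0 0 0 0 -0.0315 255;0 0 0 0 0 -0.0315 255;0 0 0 0 0 -0.0315 255;0 0 0 0 0 -0.0315 255"}}

```text
time_s: 22.05
ee_pos: [574.5, -24.3, 76.0]
tool_rot: [0.0, 0.268, 0.963, 0.0]
wrist_force: [1.2, 3.5, 9.8]
finger_gap: 0.181
gripper_force: 50.8
```

```bash
python3 st.py
```

```text
t 22.05 pos [574.45 -24.25  75.99] yaw 148.92 F [1.16 3.49 9.77] T [ 0.825 -0.513 -0.32 ] gap 0.181 gf 50.8 q [ 0.39  0.73 -0.59  1.82  0.56  0.76  0.54]
```

Call:
{"fn": "send_rows", "kwargs": {"motion": "0 0 0 0 0 -0.02 255;0 0 0 0 0 -0.02 255;0 0 0 0 0 0 255;0 0 -0.002 0 0 0 255;0 0 -0.002 0 0 0 255;0 0 -0.002 0 0 0 255;0 0 -0.002 0 0 0 255;0 0 -0.002 0 0 0 255"}}

```text
time_s: 23.05
ee_pos: [574.4, -24.3, 77.5]
tool_rot: [0.0, 0.253, 0.967, 0.001]
wrist_force: [4.2, 4.3, 4.9]
finger_gap: 0.173
gripper_force: 50.4
```

```bash
python3 st.py
```

```text
t 23.05 pos [574.38 -24.25  77.46] yaw 150.68 F [4.19 4.33 4.93] T [ 0.848 -1.034 -0.249] gap 0.173 gf 50.4 q [ 0.4   0.73 -0.6   1.82  0.57  0.77  0.56]
```

Call:
{"fn": "send_rows", "kwargs": {"motion": "0 0 -0.001 0 0 0 255;0 0 -0.001 0 0 0 255;0 0 -0.001 0 0 0 255;0 0 -0.001 0 0 0 255;0 0 0 0 0 0 255;0 0 0 0 0 0 255;0 0 0 0 0 0 255;0 0 0 0 0 0 255"}}

```text
time_s: 24.05
ee_pos: [574.4, -24.3, 78.2]
tool_rot: [0.0, 0.253, 0.967, 0.001]
wrist_force: [3.8, 3.8, 3.4]
finger_gap: 0.176
gripper_force: 50.3
```

```bash
python3 st.py
```

```text
t 24.05 pos [574.39 -24.26  78.17] yaw 150.68 F [3.77 3.77 3.36] T [ 0.91  -1.041 -0.187] gap 0.176 gf 50.3 q [ 0.4   0.73 -0.6   1.82  0.57  0.77  0.56]
```

Call:
{"fn": "send_rows", "kwargs": {"motion": "0 0 0 0 0 0 200;0 0 0 0 0 0 150;0 0 0 0 0 0 100;0 0 0 0 0 0 50;0 0 0 0 0 0 0;0 0 0 0 0 0 0;0 0 0 0 0 0 0;0 0 0 0 0 0 0"}}

```text
time_s: 25.05
ee_pos: [573.8, -24.6, 77.9]
tool_rot: [-0.0, 0.252, 0.968, -0.0]
wrist_force: [-0.0, 0.4, 0.2]
finger_gap: 0.984
gripper_force: 0.0
```

Call:
{"fn": "send_rows", "kwargs": {"motion": "0 0 -0.04 0 0 0 0;0 0 -0.06 0 0 0 0;0 0 -0.06 0 0 0 0;0 0 -0.06 0 0 0 0;0 0 -0.06 0 0 0 0;0 0 -0.06 0 0 0 0;0 0 -0.025 0 0 0 0;0 0 0 0 0 0 0"}}

```text
time_s: 26.05
ee_pos: [574.0, -24.7, 151.2]
tool_rot: [0.0, 0.252, 0.968, 0.0]
wrist_force: [-0.2, -0.5, 0.5]
finger_gap: 0.998
gripper_force: 0.0
```

```bash
python3 st.py; python3 - <<'E'
from h import *
s=ctrl.get_state();im=ctrl.get_image('wrist');cv2.imwrite('pics/w3.png',im['image'])
M=rq(s['tool_rot']).as_matrix()
for p in[(253,260),(253,250)]: print((M.T@(atz(im,p,95,s)-s['ee_pos']))[:2].round(1))
im=ctrl.get_image('top')
for l in ['beaker_250','weighing_bottle','petri_dish']:
    for m in ctrl.mark_of(l,'top')[:1]: print(l,atz(im,m['point'],0).round())
E
```

```text
t 26.05 pos [574.01 -24.66 151.19] yaw 150.81 F [-0.18 -0.49  0.55] T [ 0.027 -0.144  0.001] gap 0.998 gf 0.0 q [ 0.45  0.63 -0.67  1.79  0.48  0.9   0.63]
[-29.2  -0. ]
[-22.1  -0. ]
petri_dish [533. 130.   0.]
```

View pics/w3.png

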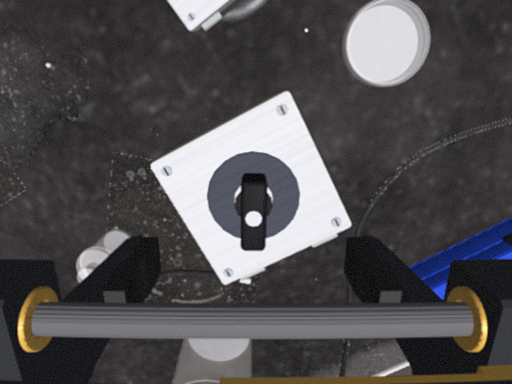

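In the last picture the bar's far end is at row 250, against 260 before. That fits a bar top at z≈95 mm, so the knob is down about 13 mm and has stayed there. The glassware is where it was, so I hand in.

```bash
python3 -c "
from station import ctrl
print(ctrl.finish_job())"
```

```text
the job is handed in; nothing more can be done
None
```

The job is handed in: the knob was pushed fully down at the notch, turned back about 34° and let go. It stayed down about 13 mm, and the glassware still stands in place.

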